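# Pry open the press mould

## Robot

A 7-joint arm with a two-finger parallel gripper is mounted at the origin on the work surface. World frame = base frame: x ahead of the robot, y to its left, z up, the work surface at z = 0. Lengths are in mm, angles in rad, forces in N, time in s.
With the tool pointing down it reaches from about 400 to 875 mm from the base axis. Payload 4.4 kg.
Tool frame: the origin (TCP) lies midway between the tips of the shut fingers; the grasp point (between the pads) lies 19 mm behind it; z points along the fingers, y is the line along which they close (so a half turn about z gives the same grasp; the last joint's range is limited). The gripper opens to 85 mm and grips with 20 to 120 N. Pads are 22 mm wide; open, the fingers measure 114 mm over their backs; the gripper's body (76 mm by 85 mm) begins 54 mm behind the grasp point. The pads swing forward as they close: fully open they stand 13 mm farther back than shut.
Start: joints at [1.185, 0.628, 0.038, 1.517, -0.027, 0.996, -0.02], TCP at [204.373, -617.049, 231.313] pointing down, gripper open.
Joint ranges: [-3.06, 3.06], [-0.37, 2.12], [-1.25, 1.32], [0.18, 2.47], [-1.1, 4.24], [0.23, 1.98], [-2.94, 2.94]. Speed limits (rad/s): [2.57, 2.57, 3.14, 3.14, 3.14, 3.14, 3.14].

## Interface

Orientations are given as [roll, pitch, yaw] about the fixed x, y, z axes, in that order (R = Rz(yaw) Ry(pitch) Rx(roll)).
In Python, from cell import ctrl gives the robot as it stands.
- The arm moves only by the shell command python3 -m crank 'ROWS' [OPENING]. ROWS is JSON, a list that holds one entry, the list of rows, each a list of 4 numbers: the shift along the tool's x, y, z normalised to -1 to 1, where 1 is 2.5 cm, then the turn about the tool's z normalised to -1 to 1, where 1 is 0.08 rad. In form: [[[dx, dy, dz, turn], ...]]. A call has 1 to 12 rows; each row shifts and turns the commanded pose from where the row before left it, along the tool's axes as they then stand; what a row does not reach is not made up. A row lasts 1/12 s, in which the tool goes at most 41.7 mm and 7.16 degrees, less where a joint would pass 70% of its speed; a pose out of reach is approached as far as the arm can. A call with a number of a shift or a turn outside -1 to 1 is refused whole. A call with a gripper value outside its range is refused whole. OPENING is the closure, from -1 (fully open) to 1 (shut), set as the call begins (- or left out, the last holds). The fingers move at their own pace and stop on an object; the grip force is fixed at half the most. Time passes only in rows, so rows that do not move let the fingers close. It gives the time, the measured TCP pose, the force, the opening and the grip force at its end, in the units of the state.
- ctrl.read_state(): the state, without advancing time (a new reading comes with each control period).
- ctrl.get_image(name): name is "side" or "top" or "wrist"; returns a dict with "img" (420x560x3 uint8, red, green, blue), "intrinsics" (3x3 intrinsics, pixels), "extrinsics" (4x4, takes a point from camera to world coordinates). Camera axes: x right, y up, looking along -z (the intrinsics and any distortion apply to the point x, -y, -z); pixel columns grow to the right and rows downward; lengths in mm; the calibration is good to about 2 mm. A picture is of the moment at which its call begins. There is no depth.
- ctrl.finish_job(): hands the job in; it is judged then, once.
Trained networks look in the newest picture that a camera, given by its name, has taken for a name from the list of things; names that differ only in an ending like _2 or _b are one class to them, and where a whole thing is asked for, a point or a joint stands for the part that bears it (a point fixed in the world has none). Each returns a list of dicts, best first, with "confidence" (0 to 1); they miss things now and then, are a little off and sometimes report something else, mostly with a low value. They report only what shows in the picture. A call takes as long as a camera call. They do not tell look-alikes from the thing itself.
- ctrl.find_in(camera, target): "position" ([row, column] in pixels, amid what is visible of it).
- ctrl.trace(camera, target): "mask" (420x560 bool, what is visible of it) and "position" ([row, column] in pixels, amid what is visible of it).
- ctrl.place_of(camera, target): "position" ([row, column] in pixels: a listed point, or the origin of a listed thing).
The state is a dict: "clock": time; "qpos": joint angles; "qd": joint speeds; "tau": joint torques, N m; "eef_pos": TCP position; "tool_rot": TCP orientation; "force": force on the tool from outside, world axes, zero at the start; "torque": the same for the moment, N m; "width": finger opening in mm; "gripper_force": force on a finger pad.
Only numpy, scipy, OpenCV 4.12 (cv2) and the standard library are available. Lean on these libraries where they do the work, as an engineer would, in place of code of your own. Each camera call takes 0.05 s, during which the arm holds its last target. There are 200 camera calls.

## Task

Pick up the flat pry blade, slip it into the slot under the front of the press mould's lid and lever the lid up with it, gently (never more than about 25 N on the mould), until the lid stands upright. Only the blade may touch the mould, and nothing may touch the glass inside. Then lay the blade back flat along its plywood board, leaving everything else where it is.

Things in the scene. Friction and masses are not known exactly. Their poses are not given: they have to be found in the camera images.
- mould: Dark steel press mould with its lid, fixed to the table: an open box 130 mm (x, front to back) by 150 mm (y) by 50 mm high, walls and floor 8 mm thick, a lug 12 mm long at the middle of each y side. Origin: centre of its underside; its -x side is the front (roughly towards the robot), z up. The middle 80 mm of the front wall is only 40 mm high.
- mould_slot (a point): Centre of the mouth of the pry slot, 80 mm wide and 10 mm high (40 to 50 mm above the table), between the low middle of the mould's front wall and the shut lid; in the plane of the mould's front face, 45 mm above the table. Axes as the mould's: +x points into the slot.
- lid (a joint): Angle of the lid in rad: 0 shut (the start), grows as it opens upward, 1.57 upright, stop at 1.85. The stiff hinge stays at any angle where it is left; raising the free edge takes about 4 to 5 N. The lid is a steel plate 130 x 150 x 8 mm (4 mm ribs on top), smooth below, lying flush on the rim, no handle.
- lid_hinge (a point): Middle of the lid's hinge axis, which runs along the mould's y at the rear top edge: mould frame (65, 0, 50) mm. Axes as the mould's.
- lid_edge (a point): Middle of the lower front edge of the lid, 130 mm from the hinge; it moves with the lid. At lid 0 its axes are the mould's.
- glass: Amber pressed-glass disc, 92 mm across and 22 mm high, lying loose in the mould on its 8 mm floor, at the middle; its top is 30 mm above the table, 10 mm below the bottom of the slot. Origin: centre of its underside.
- board: Plywood tool board fixed on the table, 260 mm (x) by 100 mm (y), 12 mm thick. Origin: centre of its underside; its top is at 12 mm.
- blade: Pry blade, 200 mm long, 0.15 to 0.26 kg, lying along the board. Wooden handle x -100 to +10 mm, 28 mm wide (y), 26 mm high (z 0 to 26); steel blade 34 mm wide, 3 mm thick, x +8 to +100 mm, z 11.5 to 14.5 mm. Origin on the handle's underside, 100 mm from either end; +x points to the tip; z up. Centre of mass about x = -20 mm.
- blade_tip (a point): Middle of the blade's tip: blade frame (100, 0, 13) mm.
- cup: Bystander: open steel cup, 54 mm across, 65 mm tall, standing somewhere between the mould and the board. Origin: centre of its underside.
- vase: Bystander: amber glass vase, 100 mm across, 180 mm tall, standing at the back or at one side of the table. Origin: centre of its underside.
- jar: Bystander: jar, 72 mm across, 90 mm tall, at the back or at one side. Origin: centre of its underside.
- weight: Bystander: dark steel block 70 x 70 x 50 mm, at the back or at one side. Origin: centre of its underside.
- brush: Bystander: wooden brush lying at one side of the table, under 45 mm high
- wrench: Bystander: steel wrench lying at one side of the table, under 20 mm high
- paddle: Bystander: wooden paddle 180 mm long, 16 mm high, lying flat on the table nearest the robot; origin at the joint of its round handle (-x) and its flat 90 x 60 mm pad (+x)
Mind the look-alikes: they are no part of the job. What is shaped like the blade but red is not meant.

How it is judged:
By the outcome, as a careful person would: the job done as asked, in the order asked, and still so for the second after the job is handed in, with the robot touching nothing.
It also fails if it takes over 59 s, if anything falls off the work surface, if the arm or the gripper's body presses on something with over 40 N, if the wrist force passes 120 N, or if a joint passes its speed limit or range.

## Working session

There is one attempt and no reset: what is moved stays moved. The work goes in short steps, Python scripts to look and compute and a shell command to move; the robot and the scene stay as the last step left them, time stands still between calls to the robot, and variables do not carry over. Pictures are saved under pics/ and viewed, at most 10 in all, crops included, and the job is handed in when it is done.

```bash
mkdir -p pics; ls
cat > h.py <<'E'
import numpy as np, cv2
from cell import ctrl
def get(n):
    d=ctrl.get_image(n); return d['img'],np.array(d['intrinsics']),np.array(d['extrinsics'])
def ray(px,K,E):
    r,c=px; v=np.linalg.inv(K)@[c,r,1.]; d=E[:3,:3]@np.array([v[0],-v[1],-v[2]]); return E[:3,3],d/np.linalg.norm(d)
def atz(px,K,E,z):
    o,d=ray(px,K,E); return o+d*(z-o[2])/d[2]
def tri(rays):
    A=sum(np.eye(3)-np.outer(d,d) for o,d in rays); b=sum((np.eye(3)-np.outer(d,d))@o for o,d in rays)
    p=np.linalg.solve(A,b); return p,[np.linalg.norm(np.cross(p-o,d)) for o,d in rays]
def proj(p,K,E):
    q=np.linalg.inv(E)@np.append(p,1); v=K@[q[0],-q[1],-q[2]]; return v[1]/v[2],v[0]/v[2]
E
python3 - <<'E'
from h import *
s=ctrl.read_state(); print({k:np.round(v,3) for k,v in s.items()})
for n in('top','side'):
    im,K,E=get(n); cv2.imwrite(f'pics/{n}0.png',im[:,:,::-1]); print(n,K.round(1).tolist(),E.round(3).tolist())
    for t in('mould','mould_slot','lid_hinge','lid_edge','board','blade','blade_tip','cup','vase','paddle'):
        print(t,[(round(r['confidence'],2),np.round(r['position'],1).tolist(),atz(r['position'],K,E,{'mould_slot':45,'lid_hinge':50,'lid_edge':50,'blade':12,'blade_tip':25}.get(t,0)).round(0).tolist()) for r in ctrl.place_of(n,t)[:3]])
E
```

```text
pics
{'clock': np.float64(0.0), 'qpos': array([ 1.185,  0.629,  0.038,  1.518, -0.027,  0.996, -0.02 ]), 'qd': array([ 0.001,  0.001, -0.   ,  0.001,  0.   ,  0.   , -0.   ]), 'tau': array([ 1.0000e-03, -5.6340e+01,  1.2270e+00, -1.9345e+01,  1.1000e-02,
        1.0000e-02, -0.0000e+00]), 'eef_pos': array([ 204.173, -616.448,  230.395]), 'tool_rot': array([-3.14,  0.  ,  0.32]), 'force': array([ 0.679, -0.217,  0.246]), 'torque': array([ 0.003, -0.02 , -0.085]), 'gripper_force': np.float64(0.0), 'width': np.float64(85.119)}
top [[405.3, 0.0, 276.0], [0.0, 405.3, 204.9], [0.0, 0.0, 1.0]] [[0.024, 0.991, -0.132, 434.325], [-1.0, 0.024, -0.003, 85.53], [0.0, 0.132, 0.991, 1214.166], [0.0, 0.0, 0.0, 1.0]]
mould [(0.79, [201.3, 353.1], [612.0, -144.0, -0.0]), (0.66, [217.3, 351.0], [564.0, -138.0, 0.0])]
mould_slot []
lid_hinge [(0.68, [179.3, 366.0], [671.0, -173.0, 50.0])]
lid_edge [(0.77, [211.7, 348.0], [574.0, -120.0, 50.0])]
board [(0.93, [189.2, 239.7], [641.0, 200.0, 0.0])]
blade [(0.78, [236.4, 94.4], [487.0, 624.0, 12.0]), (0.67, [288.4, 249.1], [347.0, 161.0, 12.0]), (0.64, [18
[... 642 characters left out ...]
273.9, 273.2], [555.0, -130.0, 45.0]), (0.17, [405.2, 203.7], [425.0, -447.0, 45.0])]
lid_hinge [(0.97, [290.1, 324.8], [675.0, -187.0, 50.0])]
lid_edge [(0.8, [267.4, 271.2], [550.0, -113.0, 50.0])]
board []
blade [(0.96, [203.0, 306.6], [659.0, 184.0, 12.0]), (0.81, [213.7, 201.3], [343.0, 140.0, 12.0]), (0.68, [133.5, 248.8], [466.0, 612.0, 12.0])]
blade_tip [(0.87, [201.4, 335.5], [745.0, 174.0, 25.0]), (0.7, [147.7, 246.5], [463.0, 487.0, 25.0]), (0.42, [165.0, 315.7], [702.0, 372.0, 25.0])]
cup [(0.65, [248.7, 295.6], [617.0, 0.0, -0.0])]
vase [(0.93, [254.9, 366.5], [807.0, -28.0, 0.0]), (0.28, [286.8, 295.8], [611.0, -134.0, 0.0])]
paddle [(0.75, [259.0, 212.1], [392.0, -34.0, 0.0])]
```

View pics/top0.png

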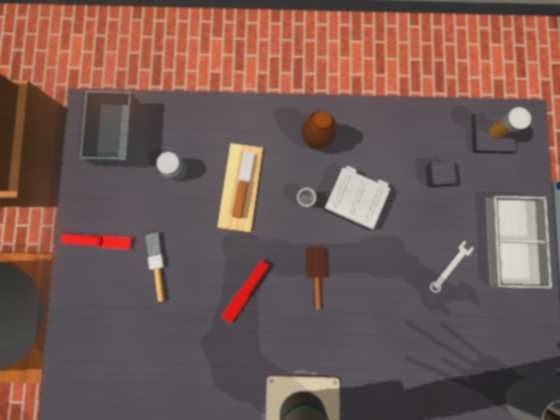

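View pics/side0.png

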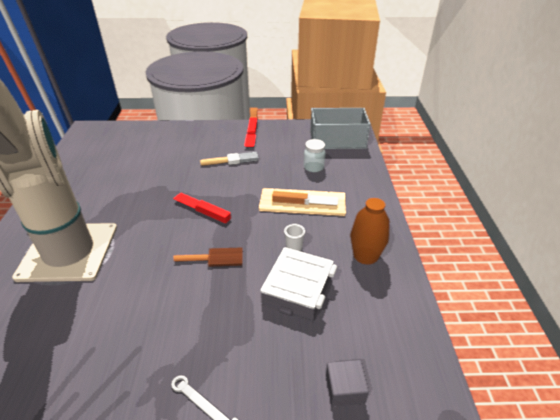

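The top view shows the wooden-handled blade on the board at about row 185, col 242. The mould is at (198, 357) with the cup beside it at (197, 306), and the vase is at (130, 318). Two red look-alikes lie at (290, 245) and (241, 95). The side view agrees, with the blade at (200, 305), the mould at (280, 300) and the cup at (237, 294).

```bash
python3 -m crank '[[[1,-0.93,0,0],[1,-0.93,0,0],[1,-0.93,0,0],[1,-0.93,0,0],[1,-0.93,0,0],[1,-0.93,0,0],[1,-0.93,0,0],[1,-0.93,0,0],[1,-0.93,0,0],[1,-0.93,0,0],[1,-0.93,0,0],[1,-0.93,0,0]]]' -1
python3 -m crank '[[[1,-0.93,0,0],[1,-0.93,0,0],[1,-0.93,0,0],[1,-0.93,0,0],[1,-0.93,0,0],[1,-0.93,0,0],[1,-0.93,0,0],[1,-0.93,0,0],[1,-0.93,0,0],[1,-0.93,0,0],[1,-0.93,0,0],[1,-0.93,0,0]]]'
cat >> h.py <<'E'
def rows(target,yaw=None):
    s=ctrl.read_state(); p=np.array(s['eef_pos']); a=s['tool_rot'][2]
    d=np.array(target)-p
    t=np.array([d[0]*np.cos(a)+d[1]*np.sin(a), d[0]*np.sin(a)-d[1]*np.cos(a), -d[2]])/25
    print('tcp',p.round(1),'rot',np.round(s['tool_rot'],3),'units',t.round(2),'turn',None if yaw is None else round((a-yaw)/.08,2),'F',np.round(s['force'],1),'w',round(s['width'],1),'clk',round(s['clock'],2))
E
python3 -c "
from h import *
rows([645,188,230],-.12)"
```

```text
clock: 2.1
eef_pos: [402.1, -256.5, 231.6]
tool_rot: [3.141, -0.001, 0.32]
force: [0.6, -0.4, 1.1]
width: 85.3
gripper_force: 0.0
clock: 3.1
eef_pos: [599.2, 102.9, 231.5]
tool_rot: [3.141, -0.0, 0.32]
force: [0.1, -0.8, 0.1]
width: 85.3
gripper_force: 0.0
tcp [599.2 102.9 231.5] rot [ 3.141 -0.     0.32 ] units [ 2.81 -2.66  0.06] turn 5.5 F [ 0.1 -0.8  0.1] w 85.3 clk 3.1
```

```bash
python3 -m crank '[[[0.94,-0.89,0,0],[0.94,-0.89,0,0],[0.94,-0.89,0,0],[0,0,0,0.92],[0,0,0,0.92],[0,0,0,0.92],[0,0,0,0.92],[0,0,0,0.92],[0,0,0,0.92],[0,0,0,0]]]'
cat > look.py <<'E'
from h import *
import sys
im,K,E=get('wrist'); n=sys.argv[1]; cv2.imwrite(f'pics/{n}.png',im[:,:,::-1]); np.savez(n,K=K,E=E,im=im)
print(K.round(0).tolist(),E.round(2).tolist())
for t in sys.argv[2:]:
    for r in ctrl.trace('wrist',t)[:3]:
        if r['confidence']<.3: continue
        m=r['mask'].astype(np.uint8); print('mask',t,round(r['confidence'],2),cv2.minAreaRect(cv2.findNonZero(m)),m.sum())
    for r in ctrl.place_of('wrist',t)[:3]: print('place',t,round(r['confidence'],2),np.round(r['position'],1))
rows([0,0,0])
E
python3 look.py w1 blade blade_tip board
```

```text
clock: 3.93
eef_pos: [644.5, 186.9, 231.3]
tool_rot: [3.141, -0.0, -0.123]
force: [-0.3, -0.1, 0.2]
width: 85.3
gripper_force: 0.0
[[327.0, 0.0, 282.0], [0.0, 327.0, 210.0], [0.0, 0.0, 1.0]] [[-0.12, 0.96, 0.26, 710.46], [-0.99, -0.12, -0.03, 178.62], [-0.0, -0.26, 0.96, 373.24], [0.0, 0.0, 0.0, 1.0]]
mask blade 0.86 ((352.7400207519531, 351.1800231933594), (29.40000343322754, 25.80000114440918), 36.869895935058594) 631
mask blade 0.84 ((280.0, 174.5), (187.0, 32.0), 90.0) 5451
place blade 0.7 [177.5 279.2]
mask blade_tip 0.81 ((281.0, 174.5), (187.0, 34.0), 90.0) 5347
mask blade_tip 0.62 ((352.83148193359375, 351.2696838378906), (29.467941284179688, 25.43994903564453), 32.00538635253906) 627
place blade_tip 0.55 [ 82.7 279.8]
mask board 0.57 ((269.5, 171.5), (229.0, 95.0), 90.0) 14758
place board 0.8 [182.6 270.5]
tcp [644.5 186.7 231.4] rot [-3.141 -0.    -0.121] units [-24.69  10.53   9.26] turn None F [-0.6  0.3  0.9] w 85.8 clk 4.28
```

View pics/w1.png

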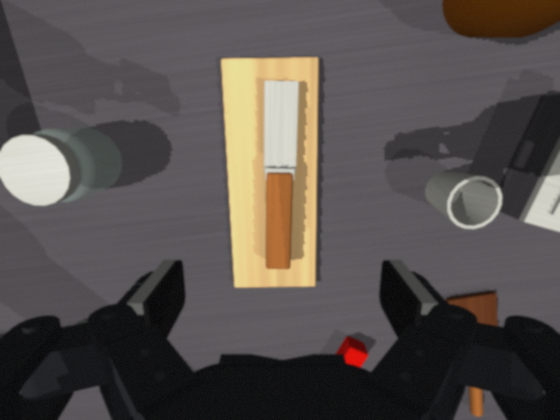

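The wrist picture shows the blade with its tip at row 80, cols 265–298, and its handle end at row 270, cols 267–291. The board runs from row 57 to row 288.

Run:
```python
from h import *
d=np.load('w1.npz'); K,E=d['K'],d['E']
f=lambda *a:[print(n,atz(p,K,E,z).round(1)) for n,p,z in a]
f(('tipL',(81,265),26.5),('tipR',(80,298),26.5),('neckL',(168,265),26.5),('neckR',(168,297),26.5),('hfL',(174,267),38),('hfR',(174,293),38),('hbL',(269,267),38),('hbR',(270,290),38),('tip',(82.7,279.8),25),('origin',(177.5,279.2),12))
f(('bTL',(58,222),12),('bTR',(57,318),12),('bBL',(287,235),12),('bBR',(287,315),12))
```

```text
tipL [750.  190.9  26.5]
tipR [746.9 158.3  26.5]
neckL [664.3 202.7  26.5]
neckR [660.1 169.   26.5]
hfL [659.4 200.7  38. ]
hfR [656.1 174.1  38. ]
hbL [553.3 215.1  38. ]
hbR [549.  189.7  38. ]
tip [746.8 176.5  25. ]
origin [649.9 189.4  12. ]
bTL [778.7 231.8  12. ]
bTR [767.6 134.8  12. ]
bBL [522.1 260.1  12. ]
bBR [510.1 162.9  12. ]
```

```bash
python3 -c "
from h import *
rows([642,189.6,130],-.139)"
python3 -m crank '[[[-0.06,-0.06,1,0.22],[-0.05,-0.06,1,0],[0,0,1,0],[0,0,1,0],[0,0,0,0]]]'
python3 look.py w2 blade_tip blade
```

```text
tcp [644.5 186.7 231.4] rot [-3.141 -0.    -0.121] units [-0.11 -0.1   4.06] turn 0.22 F [-0.6  0.3  0.9] w 85.8 clk 4.28
clock: 4.7
eef_pos: [638.5, 189.2, 126.2]
tool_rot: [3.138, 0.009, -0.139]
force: [-0.4, 0.7, 0.2]
width: 84.9
gripper_force: 0.0
[[327.0, 0.0, 282.0], [0.0, 327.0, 210.0], [0.0, 0.0, 1.0]] [[-0.14, 0.95, 0.27, 705.66], [-0.99, -0.13, -0.03, 180.21], [0.0, -0.27, 0.96, 267.58], [0.0, 0.0, 0.0, 1.0]]
mask blade_tip 0.73 ((280.0, 183.5), (267.0, 50.0), 90.0) 11403
place blade_tip 0.59 [ 53.4 277. ]
mask blade 0.87 ((279.5, 183.5), (267.0, 49.0), 90.0) 11458
place blade 0.76 [187.7 279.7]
place blade 0.71 [ 50.8 275.8]
tcp [643.7 190.4 133.4] rot [-3.14e+00 -3.00e-03 -1.39e-01] units [-24.44  11.12   5.34] turn None F [1.6 0.3 0.2] w 85.6 clk 4.95
```

View pics/w2.png

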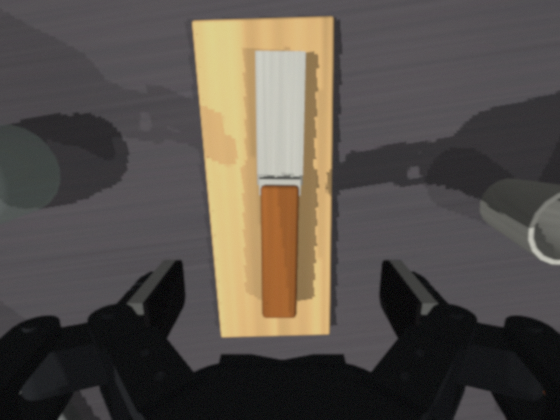

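In this closer picture the tip edge is at row 52, cols 255–306. The handle end is at row 317, cols 262–296.

Run:
```python
from h import *
a=np.load('w1.npz');b=np.load('w2.npz')
for n,p,q in(('tipL',(81,265),(52,255)),('tipR',(80.5,298),(52,306)),('hbL',(269,267),(317,262)),('hbR',(269.5,290.5),(317,296)),('hfL',(174,267.5),(186,261)),('hfR',(174,293),(186,299)),('bBL',(287,235),(337,221)),('bTR',(57,318),(17,333))):
    P,e=tri([ray(p,a['K'],a['E']),ray(q,b['K'],b['E'])]); print(n,P.round(1),np.round(e,1))
rows([642,189.6,13],-.139)
```

```text
tipL [749.7 191.2  28.9] [0.4 0.4]
tipR [747.  157.3  18.3] [0.6 0.6]
hbL [551.6 216.5  33.8] [1. 1.]
hbR [546.4 189.6  31.4] [0.3 0.3]
hfL [656.9 202.   19.7] [0.7 0.7]
hfR [653.3 173.7  20.6] [0.2 0.2]
bBL [523.4 260.1  14.1] [0.5 0.5]
bTR [768.2 134.4   8.5] [0.1 0.1]
tcp [643.7 190.4 133.4] rot [-3.14e+00 -3.00e-03 -1.39e-01] units [-0.06  0.04  4.82] turn -0.01 F [1.6 0.3 0.2] w 85.6 clk 4.95
```

```bash
python3 -m crank '[[[-0.06,0.04,0.9,0],[0,0,0.9,0],[0,0,0.9,0],[0,0,0.8,0],[0,0,0.6,0],[0,0,0.4,0],[0,0,0.2,0],[0,0,0.08,0],[0,0,0,0],[0,0,0,0]]]'
python3 -m crank '[[[0,0,0,0],[0,0,0,0],[0,0,0,0],[0,0,0,0],[0,0,0,0],[0,0,0,0],[0,0,0,0],[0,0,0,0],[0,0,0,0]]]' 1
```

```text
clock: 5.78
eef_pos: [641.4, 189.6, 12.9]
tool_rot: [-3.141, -0.002, -0.139]
force: [0.4, -0.3, 0.4]
width: 85.4
gripper_force: 0.0
clock: 6.53
eef_pos: [641.0, 189.6, 12.3]
tool_rot: [-3.141, -0.001, -0.139]
force: [-0.1, 0.8, 5.5]
width: 27.2
gripper_force: 60.7
```

```bash
python3 -m crank '[[[0,0,-0.3,0],[0,0,-0.6,0],[0,0,-0.9,0],[0,0,-0.9,0],[0,0,-0.9,0],[0,0,-0.9,0],[0,0,-0.7,0],[0,0,-0.4,0],[0,0,-0.1,0],[0,0,0,0]]]'
python3 -c "
from h import *
rows([430,-52,155],-.5)"
```

```text
clock: 7.37
eef_pos: [640.5, 189.3, 155.0]
tool_rot: [-3.141, -0.001, -0.139]
force: [-1.3, -0.0, -2.1]
width: 26.6
gripper_force: 59.8
tcp [640.5 189.3 155. ] rot [-3.141e+00 -1.000e-03 -1.390e-01] units [-7.   10.73 -0.  ] turn 4.51 F [-1.3 -0.  -2.1] w 26.6 clk 7.37
```

```bash
python3 -m crank '[[[-0.3,0.4,0,0],[-0.55,0.9,0,0],[-0.65,1,0,0],[-0.65,1,0,0],[-0.65,1,0,0],[-0.65,1,0,0],[-0.65,1,0,0],[-0.65,1,0,0],[-0.65,1,0,0],[-0.65,1,0,0],[-0.65,1,0,0],[-0.6,0.43,0,0]]]'
python3 -m crank '[[[0,0,0,0.6],[0,0,0,0.8],[0,0,0,0.9],[0,0,0,0.9],[0,0,0,0.8],[0,0,0,0.5],[0,0,0,0],[0,0,0,0]]]'
python3 look.py w3 mould lid_edge lid_hinge mould_slot blade_tip
```

```text
clock: 8.37
eef_pos: [419.6, -54.0, 153.4]
tool_rot: [3.14, 0.003, -0.143]
force: [1.3, 0.9, -1.5]
width: 26.9
gripper_force: 59.9
clock: 9.03
eef_pos: [421.8, -50.8, 153.6]
tool_rot: [3.141, 0.002, -0.498]
force: [0.3, -0.3, -2.8]
width: 27.2
gripper_force: 59.8
[[327.0, 0.0, 282.0], [0.0, 327.0, 210.0], [0.0, 0.0, 1.0]] [[-0.48, 0.85, 0.23, 480.5], [-0.88, -0.46, -0.13, -82.83], [-0.0, -0.27, 0.96, 295.5], [0.0, 0.0, 0.0, 1.0]]
mask mould 0.65 ((271.0, 12.0), (24.0, 208.0), 90.0) 1644
mask lid_hinge 0.59 ((270.4999694824219, 11.999998092651367), (208.99996948242188, 23.999996185302734), 0.0) 1615
mask mould_slot 0.9 ((271.5, 12.5), (25.0, 207.0), 90.0) 1617
place mould_slot 0.26 [246.3 281.1]
mask blade_tip 0.98 ((127.73335266113281, 341.0675048828125), (134.47219848632812, 37.59857177734375), 88.60282135009766) 1377
mask blade_tip 0.61 ((283.0, 179.49996948242188), (97.99998474121094, 358.99993896484375), 0.0) 29638
tcp [422.5 -50.9 154.3] rot [-3.142 -0.    -0.499] units [-15.81   6.3    6.17] turn None F [ 0.7  0.1 -2.7] w 26.9 clk 9.58
```

View pics/w3.png

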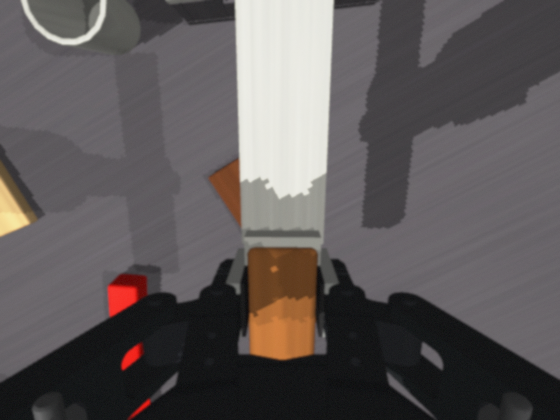

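The wrist picture shows the blade held straight, its tip beyond the top of the frame. The mould's front foot runs from (22, 190) to (3, 378), which means the mould is turned slightly from the tool. I'll zoom the fixed cameras on the mould.

Run:
```python
import cv2,numpy as np
t=cv2.imread('pics/top0.png')[160:235,318:398]; s=cv2.imread('pics/side0.png')[240:320,255:345]
f=lambda i:cv2.resize(i,(400,int(i.shape[0]*400/i.shape[1])),interpolation=cv2.INTER_CUBIC)
a,b=f(t),f(s); h=max(a.shape[0],b.shape[0]); o=np.zeros((h,800,3),np.uint8); o[:a.shape[0],:400]=a; o[:b.shape[0],400:]=b
cv2.imwrite('pics/zoom.png',o)
```

```text
(no output)
```

View pics/zoom.png

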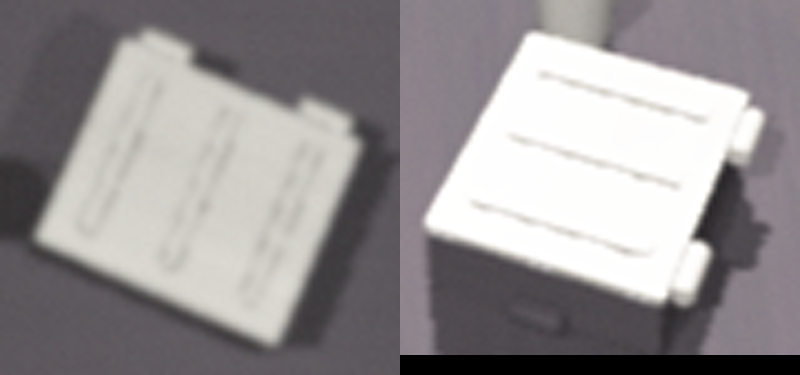

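The zoom shows the shut lid as a bright plate with its hinge knuckles on the rear edge. In the zoomed top view (left) its front corners are at x,y (37, 238) and (275, 347), and its rear corners at (122, 40) and (362, 142). In the zoomed side view (right) they are at (530, 33) and (428, 225), with the rear ones at (750, 95) and (662, 303).

Run:
```python
from h import *
im,Kt,Et=get('top'); im2,Ks,Es=get('side'); cv2.imwrite('pics/side1.png',im2[:,:,::-1])
T={'A':(37,238),'B':(275,347),'C':(122,40),'D':(362,142)}; S={'A':(530,33),'B':(428,225),'C':(750,95),'D':(662,303)}
P={}
for k in T:
    t=(T[k][1]/5+160-.4,T[k][0]/5+318-.4); s=(S[k][1]/4.444+240-.4,(S[k][0]-400)/4.444+255-.4)
    p,e=tri([ray(t,Kt,Et),ray(s,Ks,Es)]); P[k]=p
    print(k,p.round(1),np.round(e,1),'top@58',atz(t,Kt,Et,58)[:2].round(1),'side@58',atz(s,Ks,Es,58)[:2].round(1))
for f in(lambda k:P[k],):
    A,B,C,D=[f(k) for k in'ABCD']; v=C+D-A-B; w=A+C-B-D
    print('yaw',np.arctan2(v[1],v[0]),np.arctan2(-w[0],w[1]),'len',np.linalg.norm(v)/2,np.linalg.norm(w)/2,'centre',(A+B+C+D)/4,'front mid',(A+B)/2)
for n,K,E in(('side',Ks,Es),('top',Kt,Et)):
    for t in('blade_tip','mould_slot'): print(n,t,[(round(r['confidence'],2),np.round(r['position'],1).tolist()) for r in ctrl.place_of(n,t)[:3]])
d=np.load('w3.npz')
for p in((22,190),(3,378)): print(atz(p,d['K'],d['E'],0).round(1))
a=-.499; tip=np.array([422.5,-50.9,154.3])+[109*np.cos(a),109*np.sin(a),12.7]; print('pred tip',tip,proj(tip,Ks,Es),proj(tip,Kt,Et))
```

```text
A [583.7 -52.3  59.6] [0.8 0.8] top@58 [584.8 -52.4] side@58 [583.  -50.8]
B [ 526.  -189.1   56.7] [0.5 0.5] top@58 [ 525.3 -188.8] side@58 [ 526.6 -190.1]
C [ 703.5 -101.2   56.8] [0.8 0.8] top@58 [ 702.3 -101. ] side@58 [ 704.1 -102.2]
D [ 644.9 -240.6   56.1] [0.8 0.8] top@58 [ 645.4 -240.1] side@58 [ 643.9 -242.2]
yaw -0.39830516217317424 -0.39871460829082134 len 129.46655990554973 149.8594051596387 centre [ 614.51231219 -145.80689198   57.30294691] front mid [ 554.85161162 -120.70185709   58.16059698]
side blade_tip [(0.82, [144.8, 246.2]), (0.74, [229.5, 254.2]), (0.59, [194.5, 176.3])]
side mould_slot [(0.83, [273.0, 275.2])]
top blade_tip [(0.73, [318.5, 225.4]), (0.61, [241.9, 132.9])]
top mould_slot [(0.95, [217.4, 348.5]), (0.2, [187.9, 240.8])]
[583.  -53.8   0. ]
[ 522.8 -193.1    0. ]
pred tip [ 518.20870879 -103.0617011   167.        ] (np.float64(229.79455835894083), np.float64(256.37835600158263)) (np.float64(227.87490271688617), np.float64(349.43056419594114))
```

View pics/side1.png

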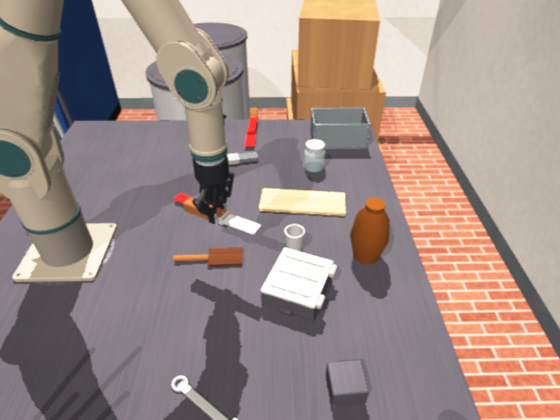

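The side view shows the blade held level, its tip at (229, 258) where predicted. The board is empty at (202, 303), and the mould and cup are unchanged.

```bash
python3 -m crank '[[[0,0,0,-0.4],[0,0,0,-0.46],[0,0,0,-0.4],[0,0,0,0],[0,0,0,0]]]'
python3 -c "
from h import *
rows([431.3,-68.7,33],-.398)"
```

```text
clock: 10.3
eef_pos: [422.5, -51.0, 154.3]
tool_rot: [-3.141, -0.0, -0.399]
force: [0.2, -0.3, -2.4]
width: 27.1
gripper_force: 59.9
tcp [422.5 -51.  154.3] rot [-3.141 -0.    -0.399] units [0.6  0.52 4.85] turn -0.01 F [ 0.2 -0.3 -2.4] w 27.1 clk 10.3
```

```bash
python3 -m crank '[[[0.3,0.26,0.2,0],[0.3,0.26,0.5,0],[0,0,0.8,0],[0,0,0.9,0],[0,0,0.9,0],[0,0,0.7,0],[0,0,0.5,0],[0,0,0.25,0],[0,0,0.1,0],[0,0,0,0],[0,0,0,0]]]'
python3 - <<'E'
from h import *
rows([431.3,-68.7,32.3],-.398)
im,K,E=get('side'); 
a=ctrl.read_state()['tool_rot'][2]; p=np.array(ctrl.read_state()['eef_pos']); tip=p+[109*np.cos(a),109*np.sin(a),12.7]
print('pred',proj(tip,K,E)); 
for t in('blade_tip','mould_slot'): print(t,[(round(r['confidence'],2),np.round(r['position'],1).tolist()) for r in ctrl.place_of('side',t)[:3]])
print('slot pred',proj(np.array([554.8,-120.7,45]),K,E))
c=im[225:310,215:335]; cv2.imwrite('pics/s2.png',cv2.resize(c[:,:,::-1],(800,567),interpolation=cv2.INTER_CUBIC))
E
```

```text
clock: 11.22
eef_pos: [430.2, -68.3, 38.9]
tool_rot: [-3.141, 0.005, -0.399]
force: [-0.6, 0.0, -2.6]
width: 26.7
gripper_force: 59.9
tcp [430.2 -68.3  38.9] rot [-3.141  0.005 -0.399] units [ 0.05 -0.    0.26] turn -0.01 F [-0.6  0.  -2.6] w 26.7 clk 11.22
pred (np.float64(266.3248220183256), np.float64(263.19864282285675))
blade_tip [(0.83, [265.1, 262.3]), (0.66, [193.3, 175.3]), (0.54, [145.4, 251.1])]
mould_slot [(0.6, [276.5, 273.5]), (0.29, [159.7, 229.5])]
slot pred (np.float64(271.16099809805297), np.float64(273.06598595076827))
```

View pics/s2.png

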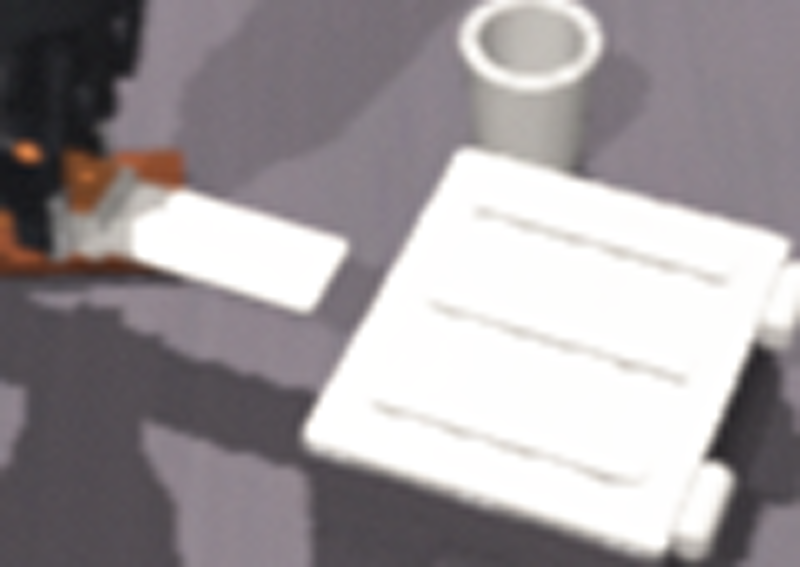

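The zoomed side view shows the blade tip at zoom x,y (328, 277), in line with the middle of the lid's front edge and where predicted. Next I go down to slot height and ease in.

```bash
python3 -m crank '[[[0,0,0.14,0],[0,0,0.12,0],[0,0,0,0],[0,0,0,0],[0,0,0,0]]]'; python3 -m crank '[[[0.15,0,0,0],[0.2,0,0,0],[0.2,0,0,0],[0.2,0,0,0],[0.2,0,0,0],[0.2,0,0,0],[0.15,0,0,0],[0.08,0,0,0],[0,0,0,0],[0,0,0,0]]]';python3 -c "
from h import *
u=np.array([.922,-.388]);s=np.array([554.8,-120.7])-87*u
rows([*s,32.3],-.398)"
```

```text
clock: 11.78
eef_pos: [430.1, -67.8, 33.1]
tool_rot: [-3.14, 0.005, -0.399]
force: [-0.5, 1.0, -2.5]
width: 27.0
gripper_force: 59.9
clock: 12.62
eef_pos: [461.5, -81.0, 32.6]
tool_rot: [-3.14, 0.006, -0.399]
force: [-0.3, 1.0, -2.1]
width: 26.9
gripper_force: 59.9
tcp [461.5 -81.   32.6] rot [-3.14   0.006 -0.399] units [0.57 0.01 0.01] turn -0.01 F [-0.3  1.  -2.1] w 26.9 clk 12.62
```

```bash
python3 -m crank '[[[0.1,0,0,0],[0.14,0,0,0],[0.14,0,0,0],[0.12,0,0,0],[0.07,0,0,0],[0,0,0,0],[0,0,0,0]]]'; python3 -m crank '[[[0,0,-0.06,0],[0,0,-0.06,0],[0,0,-0.06,0],[0,0,-0.06,0],[0,0,-0.08,0],[0,0,-0.08,0],[0,0,0,0],[0,0,0,0]]]'
python3 -c "
from h import *
rows([475,-87,32.3],-.398)"
```

```text
clock: 13.2
eef_pos: [474.8, -86.7, 32.5]
tool_rot: [-3.141, 0.005, -0.399]
force: [-0.5, 0.2, -1.9]
width: 27.1
gripper_force: 59.9
clock: 13.87
eef_pos: [474.7, -86.6, 42.6]
tool_rot: [-3.141, 0.006, -0.399]
force: [0.7, -0.5, -5.9]
width: 27.1
gripper_force: 59.4
tcp [474.7 -86.6  42.6] rot [-3.141  0.006 -0.399] units [0.02 0.01 0.41] turn -0.01 F [ 0.7 -0.5 -5.9] w 27.1 clk 13.87
```

```bash
python3 -m crank '[[[0.02,0,-0.215,0],[0.03,0,-0.214,0],[0.04,0,-0.212,0],[0.05,0,-0.21,0],[0.06,0,-0.207,0],[0.07,0,-0.204,0]]]'
python3 -m crank '[[[0.08,0,-0.2,0],[0.09,0,-0.195,0],[0.1,0,-0.19,0],[0.11,0,-0.185,0],[0.12,0,-0.18,0],[0.13,0,-0.173,0],[0,0,0,0]]]'
python3 - <<'E'
from h import *
rows([474.7,-86.6,35.8])
im,K,E=get('side')
for t in('blade_tip','lid_edge'): print(t,[(round(r['confidence'],2),np.round(r['position'],1).tolist()) for r in ctrl.place_of('side',t)[:3]])
u=np.array([.922,-.388,0]);h=np.array([554.8,-120.7,50])+130*u
for th in(.5,.6,.66,.75): print(th,proj(h-130*np.cos(th)*u+[0,0,130*np.sin(th)],K,E))
s=ctrl.read_state(); a=s['tool_rot'][2]; print('tip pred',proj(np.array(s['eef_pos'])+[109*np.cos(a),109*np.sin(a),12.7],K,E))
c=im[180:310,215:380]; cv2.imwrite('pics/s3.png',cv2.resize(c[:,:,::-1],(760,599),interpolation=cv2.INTER_CUBIC))
E
```

```text
clock: 14.37
eef_pos: [480.6, -89.1, 74.6]
tool_rot: [-3.14, 0.007, -0.399]
force: [-1.6, -0.1, -6.3]
width: 27.2
gripper_force: 59.5
clock: 14.95
eef_pos: [496.9, -96.0, 103.0]
tool_rot: [-3.14, 0.004, -0.399]
force: [-3.4, 0.9, -4.2]
width: 27.1
gripper_force: 60.0
tcp [496.9 -96.  103. ] rot [-3.14   0.004 -0.399] units [-0.96  0.    2.69] turn None F [-3.4  0.9 -4.2] w 27.1 clk 14.95
blade_tip [(0.82, [192.5, 175.4]), (0.75, [256.0, 292.8])]
lid_edge [(0.77, [249.6, 283.4])]
0.5 (np.float64(253.6414810872798), np.float64(279.0081518880707))
0.6 (np.float64(251.06673711931302), np.float64(281.7183320356828))
0.66 (np.float64(249.66391506604614), np.float64(283.57855050051546))
0.75 (np.float64(247.77824686064997), np.float64(286.687055926396))
tip pred (np.float64(256.17364693858997), np.float64(291.24092132967263))
```

View pics/s3.png

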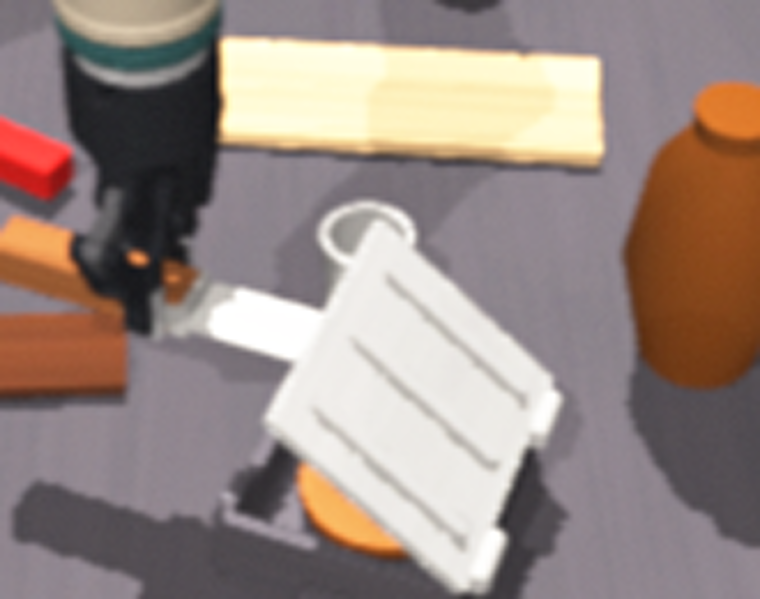

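The lid is raised to about 0.66 rad with the blade tip under it, at zoom x,y (310, 340). The glass shows undisturbed inside at (350, 510). I'll keep following the arc.

```bash
python3 -m crank '[[[0.137,0,-0.167,0],[0.146,0,-0.16,0],[0.153,0,-0.152,0],[0.161,0,-0.144,0],[0.168,0,-0.136,0],[0.174,0,-0.127,0],[0.18,0,-0.118,0],[0.186,0,-0.109,0],[0.191,0,-0.1,0],[0.196,0,-0.09,0]]]'
python3 -m crank '[[[0.2,0,-0.08,0],[0.204,0,-0.07,0],[0.207,0,-0.06,0],[0.21,0,-0.05,0],[0.212,0,-0.039,0],[0.214,0,-0.028,0],[0.19,0,-0.017,0],[0.12,0,-0.007,0],[0,0,0,0],[0,0,0,0]]]'
cat > lid.py <<'E'
from h import *
u=np.array([.922,-.388,0]);h=np.array([554.8,-120.7,50])+130*u
s=ctrl.read_state(); a=s['tool_rot'][2]; tip=np.array(s['eef_pos'])+[109*np.cos(a),109*np.sin(a),12.7]
rows([0,0,0]); v=tip-h; print('tip rel hinge',v@u,v@[.388,.922,0],v[2],'theta',np.arctan2(v[2]+1.5,-(v@u)))
for n in('side','top'):
    im,K,E=get(n); cv2.imwrite(f'pics/l_{n}_{s["clock"]:.1f}.png',im[:,:,::-1])
    print(n,[(round(r['confidence'],2),np.round(r['position'],1).tolist()) for r in ctrl.place_of(n,'lid_edge')[:2]])
    for th in(1.4,1.5,1.57,1.65,1.75): print(th,np.round(proj(h-130*np.cos(th)*u+[0,0,130*np.sin(th)],K,E),1))
E
python3 lid.py
```

```text
clock: 15.93
eef_pos: [535.6, -112.3, 134.7]
tool_rot: [-3.14, 0.005, -0.399]
force: [-2.2, 0.6, -5.3]
width: 26.8
gripper_force: 59.8
clock: 16.77
eef_pos: [572.3, -128.1, 143.5]
tool_rot: [-3.141, 0.002, -0.399]
force: [-0.2, -0.6, -1.8]
width: 27.1
gripper_force: 60.1
tcp [ 572.3 -128.1  143.5] rot [-3.141e+00  2.000e-03 -3.990e-01] units [-23.08   4.18   5.74] turn None F [-0.2 -0.6 -1.8] w 27.1 clk 16.77
tip rel hinge -2.0491476602015712 -0.1694025688676028 106.15560871755034 theta 1.5517643388948388
side [(0.67, [244.7, 325.3])]
1.4 [243.7 318.2]
1.5 [244.7 323.9]
1.57 [245.7 328. ]
1.65 [247.1 332.6]
1.75 [249.2 338.3]
top [(0.87, [163.9, 374.7]), (0.5, [207.3, 360.0])]
1.4 [175.9 373.1]
1.5 [171.4 375.1]
1.57 [168.2 376.5]
1.65 [164.7 377.9]
1.75 [160.4 379.6]
```

```bash
python3 -m crank '[[[0.04,0,0,0],[0.04,0,0,0],[0.04,0,0,0],[0.04,0,0,0]]]'; python3 -m crank '[[[0,0,0,0],[0,0,0,0]]]'; python3 lid.py
```

```text
clock: 17.3
eef_pos: [574.1, -128.6, 142.9]
tool_rot: [-3.14, 0.007, -0.399]
force: [-1.7, 0.5, -0.7]
width: 27.0
gripper_force: 60.4
clock: 17.47
eef_pos: [574.5, -128.8, 142.9]
tool_rot: [-3.14, 0.006, -0.399]
force: [-2.2, 1.5, -1.5]
width: 27.5
gripper_force: 60.4
tcp [ 574.5 -128.8  142.9] rot [-3.14   0.006 -0.399] units [-23.18   4.18   5.71] turn None F [-2.2  1.5 -1.5] w 27.5 clk 17.47
tip rel hinge 0.2165076076997731 0.13283732222072428 105.56951488084798 theta 1.5728184459092238
side [(0.71, [245.9, 328.6])]
1.4 [243.7 318.2]
1.5 [244.7 323.9]
1.57 [245.7 328. ]
1.65 [247.1 332.6]
1.75 [249.2 338.3]
top [(0.89, [164.3, 376.1])]
1.4 [175.9 373.1]
1.5 [171.4 375.1]
1.57 [168.2 376.5]
1.65 [164.7 377.9]
1.75 [160.4 379.6]
```

```bash
python3 -m crank '[[[-0.1,0,0,0],[-0.3,0,0,0],[-0.6,0,0,0],[-0.9,0,0,0],[-0.9,0,0,0],[-0.8,0,0,0],[-0.6,0,0,-0.3],[-0.3,0,0,-0.6],[-0.1,0,0,-0.8],[0,0,0,-0.8],[0,0,0,-0.65],[0,0,0,-0.4]]]'; python3 -m crank '[[[0,0,0,0],[0,0,0,0]]]'; python3 lid.py; python3 -c "
from h import *
rows([637,195,140],-.115)"
```

```text
clock: 18.67
eef_pos: [468.7, -84.6, 144.0]
tool_rot: [-3.139, 0.003, -0.113]
force: [-0.4, 0.2, -2.4]
width: 27.2
gripper_force: 60.3
clock: 18.83
eef_pos: [468.6, -84.6, 143.7]
tool_rot: [-3.139, 0.004, -0.116]
force: [-0.1, -0.5, -3.2]
width: 27.4
gripper_force: 60.3
tcp [468.6 -84.6 143.7] rot [-3.139  0.004 -0.116] units [-19.01  -1.19   5.75] turn None F [-0.1 -0.5 -3.2] w 27.4 clk 18.83
tip rel hinge -118.83266825203711 30.19223112719265 106.41884590057737 theta 0.7373040794901911
side [(0.7, [246.9, 329.3])]
1.4 [243.7 318.2]
1.5 [244.7 323.9]
1.57 [245.7 328. ]
1.65 [247.1 332.6]
1.75 [249.2 338.3]
top [(0.64, [164.1, 378.3])]
1.4 [175.9 373.1]
1.5 [171.4 375.1]
1.57 [168.2 376.5]
1.65 [164.7 377.9]
1.75 [160.4 379.6]
tcp [468.6 -84.5 143.5] rot [-3.139  0.005 -0.115] units [  5.4  -11.88   0.14] turn -0.01 F [ 0.3 -0.4 -1.9] w 26.9 clk 19.03
```

Both cameras put the lid at about 1.59–1.65 rad, so it is upright. Next the blade goes back over the board.

```bash
python3 -m crank '[[[0.15,-0.4,0,0],[0.4,-0.8,0,0],[0.45,-1,0,0],[0.45,-1,0,0],[0.45,-1,0,0],[0.45,-1,0,0],[0.45,-1,0,0],[0.45,-1,0,0],[0.45,-1,0,0],[0.45,-1,0,0],[0.45,-1,0,0],[0.45,-1,0,0]]]'; python3 -m crank '[[[0.4,-0.7,0,0],[0.2,-0.3,0,0],[0,0,0,0],[0,0,0,0]]]';python3 -c "
from h import *
rows([637,195,13],-.115)"
```

```text
clock: 20.03
eef_pos: [626.1, 181.9, 143.2]
tool_rot: [-3.139, 0.006, -0.114]
force: [0.3, -1.1, -1.6]
width: 26.9
gripper_force: 60.2
clock: 20.37
eef_pos: [643.0, 201.6, 143.1]
tool_rot: [-3.141, 0.006, -0.115]
force: [0.0, -0.5, -2.8]
width: 26.6
gripper_force: 60.2
tcp [643.  201.6 143.1] rot [-3.141  0.006 -0.115] units [-0.21  0.29  5.2 ] turn 0.0 F [ 0.  -0.5 -2.8] w 26.6 clk 20.37
```

```bash
python3 -m crank '[[[-0.1,0.15,0.4,0],[-0.1,0.14,0.8,0],[0,0,0.9,0],[0,0,0.9,0],[0,0,0.8,0],[0,0,0.5,0],[0,0,0.3,0],[0,0,0.15,0],[0,0,0.08,0],[0,0,0,0],[0,0,0,0]]]';python3 -c "
from h import *
rows([637,195,12.5],-.115)"
```

```text
clock: 21.28
eef_pos: [638.2, 196.1, 23.9]
tool_rot: [-3.138, 0.003, -0.115]
force: [-0.5, 0.3, -1.5]
width: 26.9
gripper_force: 60.2
tcp [638.2 196.1  23.9] rot [-3.138e+00  3.000e-03 -1.150e-01] units [-0.04  0.05  0.46] turn 0.0 F [-0.5  0.3 -1.5] w 26.9 clk 21.28
```

```bash
python3 -m crank '[[[0,0,0.12,0],[0,0,0.12,0],[0,0,0.1,0],[0,0,0.06,0],[0,0,0.03,0],[0,0,0,0],[0,0,0,0]]]';python3 -c "
from h import *
rows([637,195,12.3],-.115)"
```

```text
clock: 21.87
eef_pos: [637.2, 196.2, 12.4]
tool_rot: [-3.139, 0.005, -0.115]
force: [-2.0, -0.0, 1.9]
width: 27.1
gripper_force: 60.7
tcp [637.2 196.2  12.4] rot [-3.139  0.005 -0.115] units [-0.    0.05  0.01] turn 0.0 F [-2.  -0.   1.9] w 27.1 clk 21.87
```

Contact with the board. I'll release and then rise.

```bash
python3 -m crank '[[[0,0,0,0],[0,0,0,0],[0,0,0,0],[0,0,0,0],[0,0,0,0],[0,0,0,0],[0,0,0,0],[0,0,0,0]]]' -1; python3 -m crank '[[[0,0,-0.2,0],[0,0,-0.5,0],[0,0,-0.8,0],[0,0,-0.9,0],[0,0,-0.9,0],[0,0,-0.9,0],[0,0,-0.9,0],[0,0,-0.6,0],[0,0,-0.3,0],[0,0,0,0],[0,0,0,0]]]'
python3 - <<'E'
from h import *
rows([0,0,0])
w,_,_=get('wrist'); s,_,_=get('side')
cv2.imwrite('pics/final.png',np.hstack([w[:,:,::-1][:,80:480],s[:,:,::-1][60:480,160:560] if 0 else cv2.copyMakeBorder(s[:,:,::-1][60:420,160:560],0,60,0,0,cv2.BORDER_CONSTANT)]))
E
```

```text
clock: 22.53
eef_pos: [637.4, 196.0, 12.2]
tool_rot: [-3.139, 0.005, -0.115]
force: [-0.0, -0.6, 0.1]
width: 85.3
gripper_force: 0.0
clock: 23.45
eef_pos: [637.9, 195.7, 162.4]
tool_rot: [-3.139, 0.005, -0.115]
force: [-0.0, -0.1, -1.0]
width: 85.3
gripper_force: 0.0
tcp [637.9 195.7 162.4] rot [-3.139  0.005 -0.115] units [-24.45  10.7    6.5 ] turn None F [-0.  -0.1 -1. ] w 85.3 clk 23.45
```

View pics/final.png

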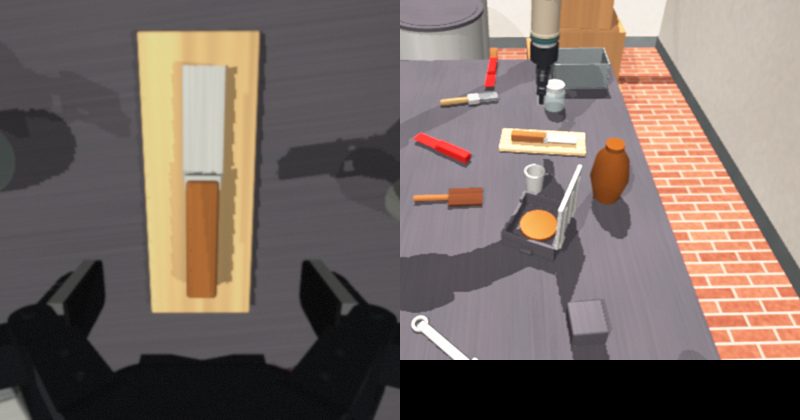

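The final view shows the blade flat along the middle of the board (about x,y (203, 180) in the left half). In the right half the lid stands upright at (568, 205), with the glass undisturbed at (538, 222). Everything else is in place.

```bash
python3 -c "
from cell import ctrl
print(ctrl.finish_job())"
```

```text
the job is handed in; nothing more can be done
None
```

The job is handed in at about 24 s: the lid stands upright at roughly 1.6 rad, contact force read at the wrist stayed near 5 N whenever I checked, and the blade lies flat along its board with everything else where it was.

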